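# Make the vegetable slicer safe: guard over the blade and bolted

### The arm

A 6-joint arm with a two-finger parallel gripper is mounted at the origin on a cart in front of the work surface, level with it; the furniture and walls round the work are solid. World frame = base frame: x ahead of the robot, y to its left, z up, the work surface at z = 0. Lengths are in m, angles in degrees, forces in N, time in s.
With the tool pointing down it reaches from about 0.35 to 0.875 m from the base axis. Payload 4.2 kg.
Tool frame: the origin (TCP) lies between the finger pads; the fingertips stand 8 mm ahead of it and the grasp point (between the pads) lies 11 mm behind it; z points along the fingers, y is the line along which they close (so a half turn about z gives the same grasp; the last joint's range is limited). The gripper opens to 87 mm and grips with 3 to 60 N. Pads are 19 mm wide; open, the fingers measure 117 mm over their backs; the gripper's body (75 mm by 190 mm) begins 51 mm behind the grasp point.
Start: joints at [86.837, 22.042, 0.453, 0, -68.411, -14.817], TCP at [0.193, 0.594, 0.231] pointing down, gripper open.
Joint ranges: [-179.83, 179.83], [-69.29, 118.12], [-61.27, 80.66], [-181.25, 117.63], [-171.15, -9.14], [-177.46, 177.46]. Speed limits (degrees/s): [159.86, 159.86, 180, 180, 180, 180].

### API

Orientations are given as a 3x3 rotation matrix whose columns are the frame's x, y, z axes.
In Python, from station import sense, capture, camera_model, finish_job, find_in gives the robot as it stands. The module is installed in compiled form; this text tells all that it offers.
- The arm moves only by the tool arm_command, never from a script. Its argument "motion" is a list of rows, each a list of 7 numbers: the finger opening in mm, from 0 to 87, then the shift along the tool's x, y, z in mm, then the turn, a rotation vector about the tool's x, y, z in rad. In form: [[jaw, dx, dy, dz, rx, ry, rz], ...]. A call has 1 to 8 rows; each row shifts and turns the commanded pose from where the row before left it, along the tool's axes as they then stand; what a row does not reach is not made up. A row lasts 1/10 s, in which the tool goes at most 50 mm and 8.59 degrees, less where a joint would pass 70% of its speed; a pose out of reach is approached as far as the arm can. A call with a gripper value outside its range is refused whole. The fingers move at their own pace and stop on an object; the grip force is fixed at half the most. Time passes only in rows, so rows that do not move let the fingers close. It gives the time, the measured TCP pose, the force, the opening and the grip force at its end, in the units of the state.
- sense(): the state, without advancing time (a new reading comes with each control period).
- capture(name): name is "scene" or "side" or "wrist"; returns the picture (400x640x3 uint8, red, green, blue); there is no depth.
- camera_model(name): a dict with "fx", "fy", "cx", "cy" (pixels), "k1" (the pictures are not rectified: a ray, as slopes to the right and down, at radius r is drawn at 1 + k1 r^2 times it, then the intrinsics apply), "R" (3x3) and "t" (3): a world point X has camera coordinates R X + t. Camera axes: x right, y down, z forward; pixel columns grow to the right and rows downward; lengths in m; the calibration is good to about 2 mm. A picture is of the moment at which its call begins: read the wrist's pose just before it. camera_model takes no time and is no camera call; for the wrist camera it gives the pose at the moment of the call.
- finish_job(): hands the job in; it is judged then, once.
Trained networks look in the newest picture that a camera, given by its name, has taken for a name from the list of things; names that differ only in an ending like _2 or _b are one class to them, and where a whole thing is asked for, a point or a joint stands for the part that bears it (a point fixed in the world has none). Each returns a list of dicts, best first, with "p" (0 to 1); they miss things now and then, are a little off and sometimes report something else, mostly with a low value. They report only what shows in the picture. A call takes as long as a camera call.
- find_in(target, camera): "location" ([row, column] in pixels, amid what is visible of it).
The state is a dict: "time_s": time; "joints": joint angles; "joint_velocities": joint speeds; "effort": joint torques, N m; "tcp_pos": TCP position; "ee_rot": TCP orientation; "wrist_force": force on the tool from outside, world axes, zero at the start; "moment": the same for the moment, N m; "gripper_width": opening from 0.0 (shut) to 1.0 (fully open); "gripper_force": force on a finger pad.
Only numpy, scipy, OpenCV 4.12 (cv2) and the standard library are available. Lean on these libraries where they do the work, as an engineer would, in place of code of your own. Each camera call takes 0.05 s, during which the arm holds its last target. There are 200 camera calls.

### The job

Make the vegetable slicer safe to leave: draw its red-knobbed cross bolt fully out to the side, push the orange blade guard up the ramp until it clicks home over the blade, then push the bolt fully back in behind the guard and let go. Do not knock over or push away the things standing around it.

Things in the scene. Friction and masses are not known exactly. Their poses are not given: they have to be found in the camera images.
- slicer: Ramp-type vegetable slicer, fixed to the worktop; 290 mm long, 140 wide, 265 high. Origin: centre of its footprint on the worktop. x points (level) to its high end, y left as seen looking uphill, z up. Its flat aluminium deck climbs at 25 degrees along +x. Deck coordinates below, in mm: u up the deck from its low end, y across, n off its surface (square to it).
- deck_low (a point): Middle of the deck's low edge, on its surface (u = y = n = 0); in the slicer's frame at x = -136, z = 40. Frame of the deck: x along u, y left, z along n. The deck is 300 long; the blade lies at u = 183 to 209. Grey side rails at y = 58 to 70 on both sides stand 12 off the deck, the steel block round the bolt (left rail, u = 115 to 145) 16, one on the right rail (u = 227 to 252) 20.
- head (a point): Middle of the foot of the grey head's front face (u = 243, y = n = 0). The head is 140 wide, reaches up the deck to u = 305 and stands 90 off the deck, its black dial 19 more. An upright tool at the guard's grip would strike it when the guard is near home; a tool leaning back towards the low end, square to the deck (25 degrees from vertical), clears it. Frame as deck_low.
- blade_guard (a joint): Travel of the orange guard up the ramp, m: 0 = on the lower stop (start), 0.120 = fully home over the blade, on the upper stop. Slides easily, and back down by itself if let go early (about 1 N). From 0.106 to 0.114 a spring click resists with 5 to 8 N; past 0.115 it snaps on to 0.120 and is held. The bolt, if in, blocks it at 0.009; at home its tail is 19 mm past the bolt.
- guard_grip (a point): Middle of the top of the guard's grip, an upright orange rib square to the deck: 60 mm across the ramp, 14 thick along it, 35 high above the guard's plate. This point is at u = 75 + travel, y = 0, n = 44. The plate is 80 long along the ramp, 100 wide, 8 thick, its top at n = 9; the rib stands at its middle. Frame as deck_low.
- bolt (a joint): Travel of the cross bolt out to the left (+y of the slicer), m: 0 = fully in, 0.040 = fully out (stop). It stays where it is left; friction about 1.5 N. Drawn 0.030 or more it leaves the guard's way free. At the start it is in, drawn at most 0.006.
- bolt_knob (a point): Middle of the top of the bolt's red knob, an upright round post of 18 mm diameter, square to the deck, on the left outside the ramp: at u = 130, y = 96 + travel, n = 55. The post can be gripped from n = 16 to 55. The steel bolt itself is 12 wide, 8 thick, at n = 2 to 10. Frame as deck_low; the bolt is drawn out along +y.
- tomato_tin: Red tin standing on the worktop, 75 mm diameter, 110 mm high; origin at the centre of its underside. Leave alone.
- honey_jar: Jar with grey lid standing on the worktop, 66 x 72 mm, 102 mm high; origin at the centre of its underside. Leave alone.
- pepper_mill: Dark wooden pepper mill standing on the hob, 58 mm diameter, 170 mm high; origin at the centre of its underside. Leave alone.

How it is judged:
By the outcome, as a careful person would: the job done as asked, in the order asked, and still so for the second after the job is handed in, with the robot touching nothing.
It also fails if it takes over 64 s, if anything falls off the work surface, if the arm or the gripper's body presses on something with over 40 N, if the wrist force passes 120 N, or if a joint passes its speed limit or range.

## Working session

There is one attempt and no reset: what is moved stays moved. The work goes in short steps, Python scripts to look and compute and a tool call to move; the robot and the scene stay as the last step left them, time stands still between calls to the robot, and variables do not carry over. Pictures are saved under pics/ and viewed, at most 10 in all, crops included, and the job is handed in when it is done.

Besides the shell and the picture viewer there is one more tool, called after ">>>" as a command line: name --pt "numbers of a row" for each row, then --argument value for the rest. arm_command: Moves the arm, as the interface text tells. Its arguments: {"type":"object","properties":{"motion":{"type":"array"}},"required":["motion"]}

```bash
mkdir -p pics
cat > h.py <<'E'
import numpy as np, cv2
from station import *
def save(cam,name):
    im=capture(cam); cv2.imwrite('pics/'+name,im[:,:,::-1]); return im
E
python3 - <<'E'
from h import *
s=sense(); print(s['time_s'],s['tcp_pos'],s['ee_rot'],s['wrist_force'])
a=save('scene','a.png'); 
for n in ['slicer','blade_guard','guard_grip','bolt','bolt_knob','head','tomato_tin','honey_jar','pepper_mill']:
    print(n,[(d['location'],round(d['p'],2)) for d in find_in(n,'scene')[:2]])
b=save('side','b.png')
for n in ['slicer','blade_guard','guard_grip','bolt','bolt_knob','head','tomato_tin','honey_jar','pepper_mill']:
    print(n,[(d['location'],round(d['p'],2)) for d in find_in(n,'side')[:2]])
for c in ['scene','side']: print(camera_model(c))
E
```

```text
0.0 [0.19272182 0.59391567 0.22946086] [[ 9.51104286e-01 -3.08869337e-01 -6.08104729e-04]
 [-3.08869927e-01 -9.51101946e-01 -2.11110439e-03]
 [ 7.36858219e-05  2.19570570e-03 -9.99997587e-01]] [-0.96184892  0.72487037 -0.5758079 ]
slicer [([165.7, 352.9], 0.96)]
blade_guard [([180.6, 325.9], 0.66)]
guard_grip [([179.5, 327.3], 0.72), ([166.5, 236.2], 0.26)]
bolt []
bolt_knob [([156.6, 325.8], 0.7)]
head [([168.7, 354.1], 0.87), ([157.1, 268.3], 0.36)]
tomato_tin [([167.9, 236.0], 0.68)]
honey_jar [([158.4, 267.2], 0.91), ([180.3, 329.2], 0.75)]
pepper_mill [([260.7, 392.5], 0.56)]
slicer [([178.6, 350.4], 0.69)]
blade_guard [([189.6, 321.0], 0.76)]
guard_grip [([190.1, 325.7], 0.95)]
bolt [([159.8, 331.8], 0.63)]
bolt_knob []
head [([179.4, 349.4], 0.8)]
tomato_tin [([152.2, 241.5], 0.82), ([293.2, 357.3], 0.6)]
honey_jar [([145.6, 278.4], 0.74), ([177.0, 350.7], 0.42)]
pepper_mill [([293.9, 352.3], 0.76), ([155.7, 332.6], 0.41)]
{'fx': 425.9058600597849, 'fy': 425.9058600597849, 'cx': 325.7113909638806, 'cy': 200.52876325800977, 'k1': 0.002549952011387423, 'R': array([[ 0.8486843 , -0.52848747, -0.0208793 ],
       [-0.35251135, -0.5357764 , -0.76725445],
       [ 0.39429773,  0.658517  , -0.64100285]]), 't': array([-0.38484372,  0.28033557,  1.09226029])}
{'fx': 401.5771582434966, 'fy': 401.5771582434966, 'cx': 319.2170596273967, 'cy': 198.52391455372683, 'k1': -0.08445723493087798, 'R': array([[ 0.95580693, -0.29347737, -0.01743975],
       [-0.23086188, -0.71250395, -0.66260162],
       [ 0.18203269,  0.63734539, -0.74876896]]), 't': array([-0.47291154,  0.2583223 ,  1.12749436])}
```

View pics/a.png

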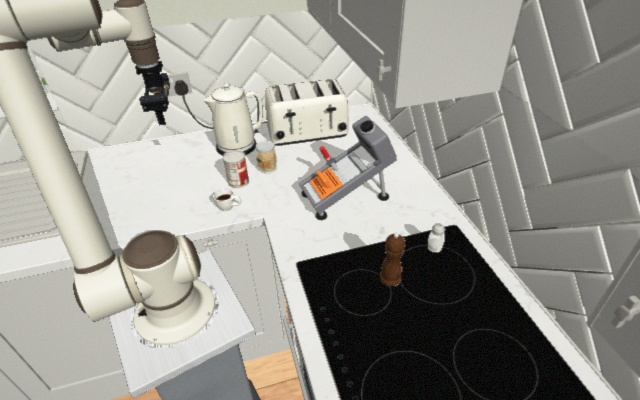

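View pics/b.png

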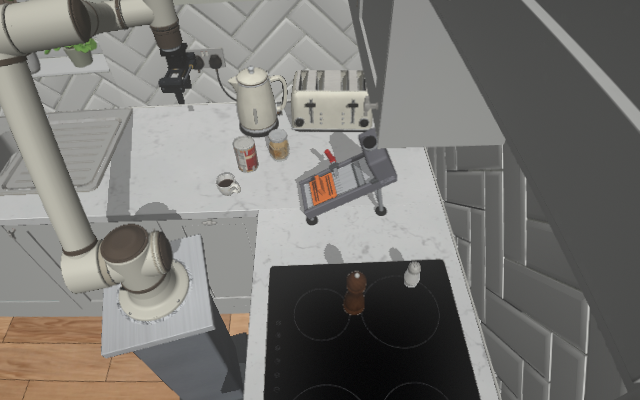

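The scene view shows the slicer around (350,165) with the orange guard at (326,181) and the red knob at (326,155). The side view shows the guard at (322,188) and the knob at (332,156). I'll enlarge both to pick keypoints.

Run:
```python
import cv2,numpy as np
a=cv2.imread('pics/a.png')[110:225,290:405];b=cv2.imread('pics/b.png')[125:230,290:405]
r=lambda i,s:cv2.resize(i,None,fx=s,fy=s,interpolation=cv2.INTER_CUBIC)
A=r(a,3.4);B=r(b,3.4);H=max(A.shape[0],B.shape[0])
A=cv2.copyMakeBorder(A,0,H-A.shape[0],0,10,0);B=cv2.copyMakeBorder(B,0,H-B.shape[0],0,0,0)
c=np.hstack([A,B]);print(c.shape);cv2.imwrite('pics/c.png',c)
```

```text
(391, 792, 3)
```

View pics/c.png

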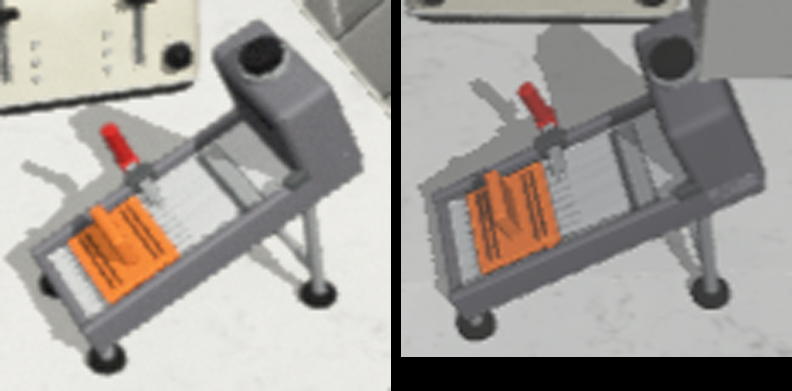

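Keypoints in the crop. Left panel (scene): knob top (108,131), rail low corners (35,250) and (85,325), plate corners (68,238), (112,303), (180,260), (135,197). Right panel (side): knob (527,89), rail corners (432,193) and (455,297), plate corners (468,190), (483,273), (559,240), (545,163).

```bash
cat >> h.py <<'E'
c25,s25=np.cos(np.radians(25)),np.sin(np.radians(25))
def deckR(yaw):
    c,s=np.cos(yaw),np.sin(yaw)
    Rz=np.array([[c,-s,0],[s,c,0],[0,0,1.]])
    return Rz,Rz@np.array([[c25,0,-s25],[0,1,0],[s25,0,c25]])
def deck2w(p,P):   # p = x,y,yaw ; P deck coords mm -> m
    Rz,Rd=deckR(p[2]); P=np.atleast_2d(P)/1000.
    return np.array([p[0],p[1],0])+Rz@np.array([-.136,0,.040])+P@Rd.T
def proj(m,X):
    C=X@m['R'].T+m['t']; q=C[:,:2]/C[:,2:]; q=q*(1+m['k1']*(q**2).sum(1,keepdims=True))
    return q*[m['fx'],m['fy']]+[m['cx'],m['cy']]
E
python3 - <<'E'
from h import *
from scipy.optimize import least_squares
K=np.array([[130,96,55],[0,70,12],[0,-70,12],[35,50,9],[35,-50,9],[115,-50,9],[115,50,9]],float)
A=np.array([[108,131],[35,250],[85,325],[68,238],[112,303],[180,260],[135,197]])/3.4+[290,110]
B=(np.array([[527,89],[432,193],[455,297],[468,190],[483,273],[559,240],[545,163]])-[401,0])/3.4+[290,125]
M=[(camera_model('scene'),A),(camera_model('side'),B)]
def f(v):
    k=K.copy();k[0,1]+=v[3];
    X=deck2w(v,k);return np.concatenate([(proj(m,X)-z).ravel() for m,z in M]+[[ (v[3]-3)/3]])
best=min((least_squares(f,[.75,.1,y,3],loss='soft_l1') for y in np.arange(-3,3,.7)),key=lambda r:r.cost)
v=best.x;print(v,np.degrees(v[2]),best.cost);print(f(v).round(1))
print('knob',deck2w(v,[[130,96+v[3],55]]),'grip',deck2w(v,[[75,0,44],[195,0,44]]))
Rd=deckR(v[2])[1];print(Rd)
for cam in['scene','side']:
  for n,h in(('tomato_tin',.055),('honey_jar',.05),('pepper_mill',.085)):
    pass
E
```

```text
[ 0.625641    0.14214813 -0.15168265  2.99522527] -8.690775840642324 10.70680160249745
[ 1.2 -1.  -1.  -0.7  0.3  2.5  0.7  0.7 -0.4 -0.7  0.8 -2.6  1.1 -1.1
  0.1  0.1 -0.2 -0.1 -1.9  1.6 -0.3  1.4 -0.5 -0.   0.4 -0.4 -0.9 -0.6
 -0. ]
knob [[0.59965097 0.24626595 0.1447873 ]] grip [[0.54001345 0.15523688 0.11157391]
 [0.64752167 0.13880352 0.1622881 ]]
[[ 0.89590177  0.15110168 -0.41776585]
 [-0.13694463  0.98851823  0.06385833]
 [ 0.42261826  0.          0.90630779]]
```

```bash
cat >> h.py <<'E'
V=[0.6256,0.1421,-0.15168]
def ray(m,px,z):
    q=(np.array(px)-[m['cx'],m['cy']])/[m['fx'],m['fy']]
    r=q/(1+m['k1']*(q@q)); r=q/(1+m['k1']*(r@r)); d=m['R'].T@np.r_[r,1]; o=-m['R'].T@m['t']
    return o+d*(z-o[2])/d[2]
def goal(P,v=V):  # tool x=u, y=-Y, z=-n ; moves in tool axes from current pose
    from scipy.spatial.transform import Rotation as R
    Rd=deckR(v[2])[1]; Rt=Rd@np.diag([1,-1,-1.]); s=sense(); R0=np.array(s['ee_rot'])
    X=deck2w(v,P)[0]; d=X-s['tcp_pos']
    print('t',s['time_s'],'world d mm',(d*1000).round(1),'in tool now',(R0.T@d*1000).round(1),'in target tool',(Rt.T@d*1000).round(1),
      'rotvec',R.from_matrix(R0.T@Rt).as_rotvec().round(4),'F',np.round(s['wrist_force'],1),'w',s['gripper_width'])
E
python3 - <<'E'
from h import *
a=camera_model('scene');b=camera_model('side')
for n,p,z in[('tin',(237,186),0),('jar',(268,171),0),('toasterL',(276,144),0),('toasterR',(348,132),0),('kettle',(236,152),0),('kettletop',(229,86),.25),('cabinet corner',(396,104),.5)]:
    print(n,ray(a,p,z).round(3))
for n,p,z in[('tin',(246,170),0),('jar',(279,159),0),('toasterL',(293,130),0),('toasterR',(368,130),0),('kettle',(257,135),0),('kettletop',(252,66),.25),('cabinet',(378,146),.5)]:
    print(n,ray(b,p,z).round(3))
goal([130,99,95])
E
```

```text
tin [0.336 0.397 0.   ]
jar [0.466 0.417 0.   ]
toasterL [0.573 0.565 0.   ]
toasterR [0.861 0.482 0.   ]
kettle [0.417 0.6   0.   ]
kettletop [0.448 0.637 0.25 ]
cabinet corner [ 0.526 -0.173  0.5  ]
tin [0.341 0.396 0.   ]
jar [0.467 0.416 0.   ]
toasterL [0.559 0.563 0.   ]
toasterR [0.841 0.47  0.   ]
kettle [0.416 0.578 0.   ]
kettletop [0.447 0.662 0.25 ]
cabinet [ 0.576 -0.148  0.5  ]
t 1.0 world d mm [ 390.  -345.7  -49.5] in tool now [477.7 208.4  49.5] in target tool [375.8 282.8 229.9] rotvec [ 0.0354  0.4354 -0.1596] F [ 0.3 -0.7  0.4] w 1.002679472573259
```

Run:
```python
from h import *
A=[];
for c,p in(('scene',(396,104)),('side',(378,146))):
    m=camera_model(c);A.append((ray(m,p,0),ray(m,p,1)))
for z in np.arange(.2,1.2,.1): print(round(z,1),[(a+(b-a)*z).round(3)[:2] for a,b in A])
```

```text
0.2 [array([0.918, 0.269]), array([0.735, 0.162])]
0.3 [array([0.787, 0.121]), array([0.682, 0.059])]
0.4 [array([ 0.657, -0.026]), array([ 0.629, -0.045])]
0.5 [array([ 0.526, -0.173]), array([ 0.576, -0.148])]
0.6 [array([ 0.396, -0.32 ]), array([ 0.523, -0.252])]
0.7 [array([ 0.265, -0.467]), array([ 0.469, -0.355])]
0.8 [array([ 0.135, -0.615]), array([ 0.416, -0.459])]
0.9 [array([ 0.004, -0.762]), array([ 0.363, -0.562])]
1.0 [array([-0.126, -0.909]), array([ 0.31 , -0.666])]
1.1 [array([-0.257, -1.056]), array([ 0.257, -0.769])]
```

>>> arm_command --pt "87 38 17 0 0 0 0" --pt "87 38 17 0 0 0 0" --pt "87 38 17 0 0 0 0" --pt "87 38 17 0 0 0 0" --pt "87 38 17 0 0 0 0" --pt "87 38 17 0 0 0 0"

```text
time_s: 1.6
tcp_pos: [0.3793, 0.4258, 0.2308]
ee_rot: [[0.951, -0.308, 0.0], [-0.308, -0.951, 0.0], [0.0, -0.0, -1.0]]
wrist_force: [0.2, -0.0, 0.8]
gripper_width: 1.003
gripper_force: 0.0
```

>>> arm_command --pt "87 30 13 0 0.0089 0.1089 -0.04" --pt "87 30 13 0 0.0089 0.1089 -0.04" --pt "87 0 0 0 0.0089 0.1089 -0.04" --pt "87 0 0 0 0.0089 0.1089 -0.04" --pt "87 0 0 0 0 0 0"

```text
time_s: 2.1
tcp_pos: [0.426, 0.3816, 0.2312]
ee_rot: [[0.897, -0.148, 0.417], [-0.131, -0.989, -0.069], [0.423, 0.007, -0.906]]
wrist_force: [0.7, -0.9, -0.5]
gripper_width: 1.002
gripper_force: 0.0
```

Run:
```python
from h import *
goal([130,99,95]); save('wrist','w0.png'); print(find_in('bolt_knob','wrist'))
```

```text
t 2.1 world d mm [ 156.9 -132.8  -50.2] in tool now [136.9 107.8 120.1] in target tool [137.6 107.6 119.5] rotvec [ 0.0054 -0.0003  0.0061] F [ 0.7 -0.9 -0.5] w 1.0017080998416628
[{'location': [53.8, 435.2], 'p': 0.94}]
```

View pics/w0.png

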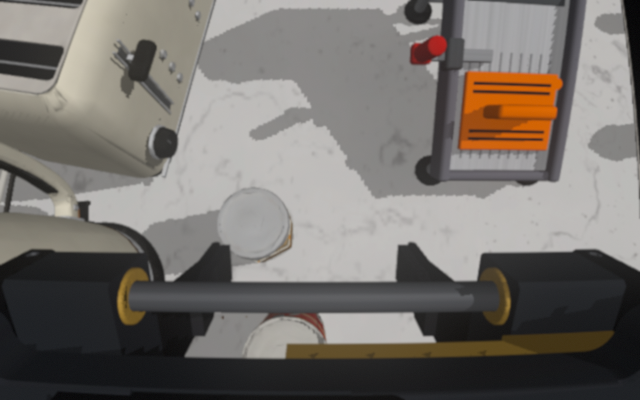

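The wrist view shows the knob top at (437,46), guard plate corners at (459,149), (548,151), (559,74), (465,72), and rail low corners at (434,181) and (563,180). I'll refit with these.

Run:
```python
from h import *
from scipy.optimize import least_squares
K=np.array([[130,96,55],[0,70,12],[0,-70,12],[35,50,9],[35,-50,9],[115,-50,9],[115,50,9]],float)
A=np.array([[108,131],[35,250],[85,325],[68,238],[112,303],[180,260],[135,197]])/3.4+[290,110]
B=(np.array([[527,89],[432,193],[455,297],[468,190],[483,273],[559,240],[545,163]])-[401,0])/3.4+[290,125]
W=np.array([[437,46],[434,181],[563,180],[459,149],[548,151],[559,74],[465,72]])
M=[(camera_model('scene'),A),(camera_model('side'),B),(camera_model('wrist'),W)]
for sel in (M,M[2:]):
    def f(v):
        k=K.copy();k[0,1]+=v[3];k[3:,0]+=v[4]
        X=deck2w(v,k);return np.concatenate([(proj(m,X)-z).ravel() for m,z in sel]+[[ (v[3]-3)/3,v[4]/2]])
    r=least_squares(f,[.6256,.142,-.15,3,0],loss='soft_l1',x_scale=[.01,.01,.1,3,3]);v=r.x
    print(v,np.degrees(v[2]));print(f(v).round(1));print('knob',deck2w(v,[[130,96+v[3],55]]))
m=M[2][0];print('campos',-m['R'].T@m['t'])
print('knob ray',ray(m,[437,46],.1448))
```

```text
[ 0.62407504  0.14645163 -0.13959813  2.56609719 -2.12509147] -7.998383583935439
[-0.1 -1.3 -2.1 -0.8 -0.4  2.1 -1.   0.9 -1.8 -0.7 -0.7 -2.8 -0.7 -1.
 -1.1 -0.5 -1.2 -0.5 -2.4  1.1 -1.8  1.1 -1.7 -0.3 -1.  -1.  -2.6 -1.
  0.2 -2.2  5.8 -0.6 -1.8 -0.2  0.7  0.7 -0.3 -1.1 -0.1 -0.7  1.8 -1.1
 -0.1 -1.1]
knob [[0.59676901 0.24982282 0.1447873 ]]
[ 0.62296751  0.14749936 -0.1380108   2.12445738 -1.61306843] -7.907436239940025
[-0.1 -0.8  5.3  0.6 -2.2  0.8  0.2  1.4 -0.7 -0.6 -0.6 -0.3  1.2 -0.4
 -0.3 -0.8]
knob [[0.59543668 0.25038964 0.1447873 ]]
campos [0.4298281  0.38366683 0.40530955]
knob ray [0.59465143 0.25051861 0.1448    ]
```

```bash
sed -i 's/^V=.*/V=[0.6232,0.1470,-0.139]/' h.py
python3 - <<'E'
from h import *
goal([130,98.3,95])
E
```

```text
t 2.2 world d mm [ 151.3 -132.4  -52.8] in tool now [131.5 108.1 119.4] in target tool [130.2 110.2 119. ] rotvec [ 0.0049  0.0011 -0.0113] F [-1.  -0.4  0.3] w 1.0016552773087966
```

>>> arm_command --pt "87 33 27 30 0 0 -0.0113" --pt "87 33 27 30 0.005 0.001 0" --pt "87 33 27 30 0 0 0" --pt "87 32 27 29 0 0 0" --pt "87 0 0 0 0 0 0" --pt "87 0 0 0 0 0 0"

```text
time_s: 2.8
tcp_pos: [0.5768, 0.258, 0.184]
ee_rot: [[0.896, -0.142, 0.42], [-0.13, -0.99, -0.059], [0.424, -0.002, -0.905]]
wrist_force: [-0.7, -0.5, 0.4]
gripper_width: 1.006
gripper_force: 0.0
```

Run:
```python
from h import *
goal([130,98.3,95]); goal([130,98.3,33]); save('wrist','w1.png'); print(find_in('bolt_knob','wrist'))
m=camera_model('wrist');print(proj(m,deck2w(V,[[130,98.3,55],[75,0,44],[35,50,9],[115,-50,9]])))
```

```text
t 2.8 world d mm [ 2.2 -5.5 -3. ] in tool now [1.5 5.2 3.9] in target tool [1.4 5.2 3.9] rotvec [-0.     -0.0019 -0.0041] F [-0.7 -0.5  0.4] w 1.0057639483824805
t 2.8 world d mm [ 28.2  -9.2 -59.1] in tool now [ 1.3  5.2 65.9] in target tool [ 1.4  5.2 65.9] rotvec [-0.     -0.0019 -0.0041] F [-0.7 -0.5  0.4] w 1.0057639483824805
[{'location': [218.8, 334.5], 'p': 0.91}]
[[323.27438965 230.22798943]
 [459.79870814 297.38783868]
 [378.3219066  318.09105607]
 [509.89855878 228.07623377]]
```

View pics/w1.png

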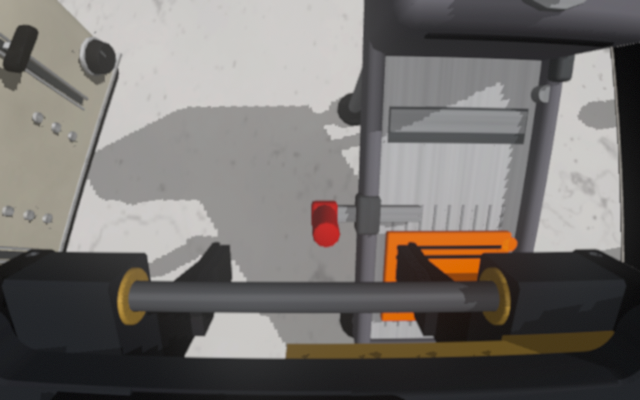

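The wrist view shows the knob top at (326,233), within 4 px of the prediction (323,230), centred between the fingers after about 7 mm in tool y.

>>> arm_command --pt "87 0 7 0 0 0 0" --pt "87 0 0 22 0 0 0" --pt "87 0 0 22 0 0 0" --pt "87 0 0 20 0 0 0" --pt "87 0 0 0 0 0 0" --pt "60 0 0 0 0 0 0" --pt "40 0 0 0 0 0 0" --pt "30 0 0 0 0 0 0"

```text
time_s: 3.7
tcp_pos: [0.6006, 0.2489, 0.127]
ee_rot: [[0.896, -0.137, 0.422], [-0.125, -0.991, -0.057], [0.425, -0.002, -0.905]]
wrist_force: [0.5, 0.8, 0.2]
gripper_width: 0.808
gripper_force: 0.0
```

>>> arm_command --pt "0 0 0 0 0 0 0" --pt "0 0 0 0 0 0 0" --pt "0 0 0 0 0 0 0" --pt "0 0 0 0 0 0 0"

```text
time_s: 4.1
tcp_pos: [0.6005, 0.2478, 0.1254]
ee_rot: [[0.897, -0.138, 0.42], [-0.125, -0.99, -0.059], [0.424, 0.0, -0.906]]
wrist_force: [0.4, -0.8, -0.0]
gripper_width: 0.452
gripper_force: 0.0
```

Run:
```python
from h import *
goal([130,98.3,33]);
```

```text
t 4.1 world d mm [ 4.5  1.  -0.6] in tool now [ 3.7 -1.6  2.4] in target tool [ 3.7 -1.6  2.4] rotvec [-0.     -0.0013  0.0002] F [ 0.4 -0.8 -0. ] w 0.4521615296140833
```

>>> arm_command --pt "0 2 0 0 0 0 0" --pt "0 0 0 0 0 0 0" --pt "0 0 0 0 0 0 0" --pt "0 0 0 0 0 0 0" --pt "0 0 0 0 0 0 0" --pt "0 0 0 0 0 0 0" --pt "0 0 0 0 0 0 0"

```text
time_s: 4.8
tcp_pos: [0.6024, 0.2473, 0.1263]
ee_rot: [[0.897, -0.139, 0.42], [-0.125, -0.99, -0.059], [0.424, 0.0, -0.906]]
wrist_force: [2.0, -1.5, -0.3]
gripper_width: 0.195
gripper_force: 30.0
```

>>> arm_command --pt "0 0 -7 0 0 0 0" --pt "0 0 -7 0 0 0 0" --pt "0 0 -7 0 0 0 0" --pt "0 0 -7 0 0 0 0" --pt "0 0 -5 0 0 0 0" --pt "0 0 0 0 0 0 0" --pt "0 0 0 0 0 0 0"

```text
time_s: 5.5
tcp_pos: [0.6073, 0.2821, 0.1263]
ee_rot: [[0.897, -0.136, 0.42], [-0.124, -0.991, -0.056], [0.424, -0.002, -0.906]]
wrist_force: [6.1, -0.0, -3.3]
gripper_width: 0.197
gripper_force: 30.0
```

>>> arm_command --pt "0 0 -2 0 0 0 0" --pt "0 0 -2 0 0 0 0" --pt "0 0 0 0 0 0 0"

```text
time_s: 5.8
tcp_pos: [0.6076, 0.2835, 0.1263]
ee_rot: [[0.897, -0.14, 0.419], [-0.126, -0.99, -0.061], [0.424, 0.002, -0.906]]
wrist_force: [4.3, -3.9, -0.5]
gripper_width: 0.197
gripper_force: 30.0
```

Run:
```python
from h import *
s=sense();F=deckR(V[2])[1].T@s['wrist_force'];print(F)
```

```text
[ 4.09857293 -3.24461085 -2.44027209]
```

>>> arm_command --pt "0 0 -2 0 0 0 0" --pt "0 0 -2 0 0 0 0" --pt "0 0 0 0 0 0 0"

```text
time_s: 6.1
tcp_pos: [0.6076, 0.2837, 0.1261]
ee_rot: [[0.897, -0.145, 0.418], [-0.128, -0.989, -0.068], [0.423, 0.007, -0.906]]
wrist_force: [3.0, -10.6, 4.3]
gripper_width: 0.195
gripper_force: 30.0
```

Run:
```python
from h import *
s=sense();F=deckR(V[2])[1].T@s['wrist_force'];print(F);goal([130,136,33])
```

```text
[  5.86641482 -10.03036635   2.00460933]
t 6.1 world d mm [ 2.7  2.5 -1.3] in tool now [ 1.5 -2.8  2.1] in target tool [ 1.5 -2.8  2.1] rotvec [ 0.0095 -0.0007 -0.0029] F [  3.  -10.6   4.3] w 0.19498653265467225
```

>>> arm_command --pt "0 0 4 0 0 0 0" --pt "0 0 0 0 0 0 0" --pt "45 0 0 0 0 0 0" --pt "45 0 0 0 0 0 0" --pt "45 0 0 0 0 0 0" --pt "45 0 0 0 0 0 0"

```text
time_s: 6.7
tcp_pos: [0.6071, 0.2847, 0.1261]
ee_rot: [[0.897, -0.137, 0.42], [-0.125, -0.991, -0.058], [0.423, -0.0, -0.906]]
wrist_force: [-0.3, -0.1, 0.1]
gripper_width: 0.465
gripper_force: 0.0
```

>>> arm_command --pt "45 0 0 -15 0 0 0" --pt "45 0 0 -25 0 0 0" --pt "0 0 0 -25 0 0 0" --pt "0 0 0 0 0 0 0"

```text
time_s: 7.1
tcp_pos: [0.5806, 0.2905, 0.189]
ee_rot: [[0.895, -0.136, 0.424], [-0.125, -0.991, -0.053], [0.428, -0.006, -0.904]]
wrist_force: [0.6, 0.3, 1.0]
gripper_width: 0.413
gripper_force: 0.0
```

```bash
sed -i 's/^V=.*/V=[0.6228,0.1442,-0.139]/' h.py
python3 - <<'E'
from h import *
goal([48,0,65]);goal([48,0,28])
save('wrist','w2.png');print(find_in('bolt_knob','wrist'),find_in('guard_grip','wrist'))
m=camera_model('wrist');print(proj(m,deck2w(V,[[130,136,55],[115,50,9]])))
E
```

```text
t 7.1 world d mm [ -76.6 -129.7  -69.8] in tool now [-82.1 139.3  37.5] in target tool [-81.9 139.   38.8] rotvec [-0.0065 -0.0054 -0.0002] F [0.6 0.3 1. ] w 0.41284003170350764
t 7.1 world d mm [ -61.1 -131.8 -103.4] in tool now [-82.3 139.5  74.5] in target tool [-81.9 139.   75.8] rotvec [-0.0065 -0.0054 -0.0002] F [0.6 0.3 1. ] w 0.41284003170350764
[{'location': [217.0, 333.8], 'p': 0.95}] [{'location': [247.3, 502.3], 'p': 0.83}]
[[312.96152501 230.62578725]
 [424.02153642 228.61671514]]
```

View pics/w2.png

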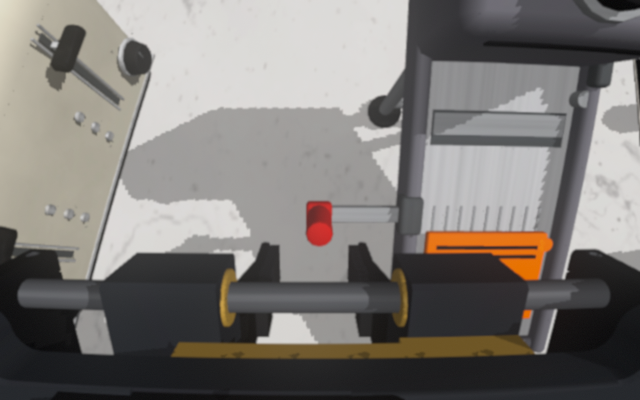

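The view shows the knob at (320,232) drawn right out, with the bolt clear of the deck and the guard still low.

>>> arm_command --pt "0 -20 34 9 0 0 0" --pt "0 -20 34 9 0 0 0" --pt "0 -20 34 9 0 0 0" --pt "0 -22 34 9 0 0 0" --pt "0 0 0 0 0 0 0" --pt "0 0 0 0 0 0 0" --pt "0 0 0 0 0 0 0"

```text
time_s: 7.95
tcp_pos: [0.515, 0.172, 0.126]
ee_rot: [[0.894, -0.14, 0.426], [-0.126, -0.99, -0.06], [0.431, -0.0, -0.903]]
wrist_force: [0.0, 0.5, -0.1]
gripper_width: 0.009
gripper_force: 0.0
```

Run:
```python
from h import *
goal([48,0,28])
```

```text
t 7.95 world d mm [  4.5 -13.3 -40.3] in tool now [-11.7  12.6  39.1] in target tool [-11.3  12.6  39.2] rotvec [ 0.0004 -0.0087 -0.001 ] F [ 0.   0.5 -0.1] w 0.009338955207985722
```

>>> arm_command --pt "0 -11 13 0 0 -0.008 0" --pt "0 0 0 0 0 0 0" --pt "0 0 0 13 0 0 0" --pt "0 0 0 13 0 0 0" --pt "0 0 0 13 0 0 0" --pt "0 0 0 0 0 0 0"

```text
time_s: 8.55
tcp_pos: [0.5202, 0.1569, 0.0848]
ee_rot: [[0.898, -0.139, 0.418], [-0.125, -0.99, -0.061], [0.422, 0.002, -0.906]]
wrist_force: [0.5, -0.9, 1.1]
gripper_width: 0.002
gripper_force: 0.0
```

Run:
```python
from h import *
goal([58,0,28]);goal([178.5,0,28])
```

```text
t 8.55 world d mm [8.3 0.5 5.1] in tool now [ 9.5 -1.6 -1.2] in target tool [ 9.5 -1.6 -1.2] rotvec [0.0023 0.0002 0.0003] F [ 0.5 -0.9  1.1] w 0.0016427055837912427
t 8.55 world d mm [116.4 -14.7  56. ] in tool now [130.   -1.6  -1.2] in target tool [130.   -1.6  -1.2] rotvec [0.0023 0.0002 0.0003] F [ 0.5 -0.9  1.1] w 0.0016427055837912427
```

Push up 100 mm first, at a moderate speed.

>>> arm_command --pt "0 10 0 0 0 0 0" --pt "0 14 0 0 0 0 0" --pt "0 14 0 0 0 0 0" --pt "0 14 0 0 0 0 0" --pt "0 14 0 0 0 0 0" --pt "0 14 0 0 0 0 0" --pt "0 14 0 0 0 0 0" --pt "0 10 0 0 0 0 0"

```text
time_s: 9.35
tcp_pos: [0.611, 0.1452, 0.1292]
ee_rot: [[0.898, -0.14, 0.417], [-0.127, -0.99, -0.059], [0.421, 0.0, -0.907]]
wrist_force: [-1.8, -0.7, -0.1]
gripper_width: 0.006
gripper_force: 0.9
```

Run:
```python
from h import *
goal([178.5,0,28]);s=sense();print(deckR(V[2])[1].T@s['wrist_force'])
save('wrist','w3.png');print(find_in('guard_grip','wrist'))
```

```text
t 9.35 world d mm [25.6 -2.9 11.6] in tool now [28.2 -0.7  0.3] in target tool [28.2 -0.7  0.4] rotvec [ 0.0009  0.0021 -0.0009] F [-1.8 -0.7 -0.1] w 0.006041777613103827
[-1.59578727 -0.9170713   0.58306789]
[{'location': [200.5, 315.1], 'p': 0.62}]
```

View pics/w3.png

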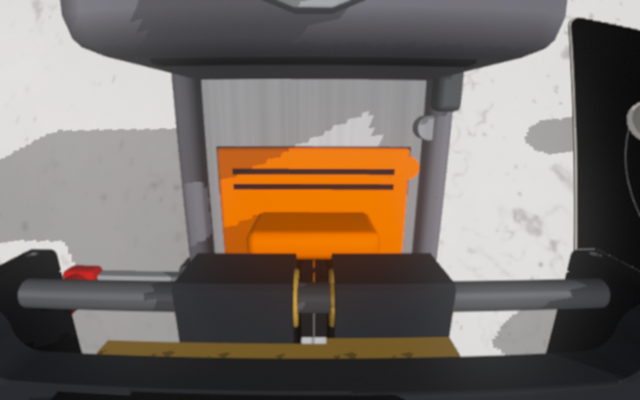

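The guard is ahead of the closed fingers, its rib centred at (315,235), and it is moving up. The knob is still out at the left.

>>> arm_command --pt "0 6 0 0 0 0 0" --pt "0 5 0 0 0 0 0" --pt "0 5 0 0 0 0 0" --pt "0 4 0 0 0 0 0" --pt "0 3 0 0 0 0 0" --pt "0 0 0 0 0 0 0"

```text
time_s: 10.05
tcp_pos: [0.6297, 0.1423, 0.1375]
ee_rot: [[0.899, -0.138, 0.415], [-0.124, -0.99, -0.059], [0.419, 0.001, -0.908]]
wrist_force: [-3.3, 2.3, -2.2]
gripper_width: 0.006
gripper_force: 2.2
```

Run:
```python
from h import *
goal([178.5,0,28]);s=sense();print(deckR(V[2])[1].T@s['wrist_force'])
```

```text
t 10.05 world d mm [ 6.9 -0.1  3.3] in tool now [ 7.6 -0.9 -0.1] in target tool [ 7.6 -0.9 -0.1] rotvec [0.0009 0.0037 0.0015] F [-3.3  2.3 -2.2] w 0.006494332623543889
[-4.238254    1.80607358 -0.49960473]
```

In the click zone; continuing in small steps.

>>> arm_command --pt "0 2 0 0 0 0 0" --pt "0 2 0 0 0 0 0" --pt "0 2 0 0 0 0 0" --pt "0 2 0 0 0 0 0" --pt "0 0 0 0 0 0 0"

```text
time_s: 10.55
tcp_pos: [0.635, 0.1413, 0.1399]
ee_rot: [[0.9, -0.136, 0.413], [-0.123, -0.991, -0.059], [0.417, 0.002, -0.909]]
wrist_force: [-21.3, 8.2, 2.8]
gripper_width: 0.002
gripper_force: 9.3
```

Run:
```python
from h import *
goal([178.5,0,28]);s=sense();print(deckR(V[2])[1].T@s['wrist_force'])
```

```text
t 10.55 world d mm [1.6 1.  0.9] in tool now [ 1.7 -1.2 -0.2] in target tool [ 1.7 -1.2 -0.2] rotvec [0.0012 0.0057 0.003 ] F [-21.3   8.2   2.8] w 0.002336285918047861
[-19.01316121   5.20027332  11.95333091]
```

19 N is well above the click, so this is probably the upper stop. I'll back off and look.

>>> arm_command --pt "0 -5 0 0 0 0 0" --pt "0 -10 0 0 0 0 0" --pt "0 -10 0 0 0 0 0" --pt "0 0 0 -25 0 0 0" --pt "0 0 0 -25 0 0 0" --pt "0 0 0 0 0 0 0"

```text
time_s: 11.15
tcp_pos: [0.5974, 0.1486, 0.1816]
ee_rot: [[0.895, -0.138, 0.424], [-0.127, -0.99, -0.055], [0.428, -0.005, -0.904]]
wrist_force: [0.9, 0.3, 0.9]
gripper_width: 0.003
gripper_force: 0.0
```

Run:
```python
from h import *
goal([128.5,136,72])
save('wrist','w4.png')
m=camera_model('wrist');print(proj(m,deck2w(V,[[235,50,9],[235,-50,9],[195,30,44],[195,-30,44],[243,0,0]])))
```

```text
t 11.15 world d mm [ -5.3 137.2 -22.1] in tool now [ -31.5 -135.1   10.2] in target tool [ -31.3 -135.2    9.8] rotvec [-0.0045 -0.0058 -0.0014] F [0.9 0.3 0.9] w 0.002997190147345799
[[235.72625316 109.37368403]
 [390.0651184  109.23479513]
 [260.54223391 180.34734736]
 [364.74733808 180.32900975]
 [312.8850009   96.7369294 ]]
```

View pics/w4.png

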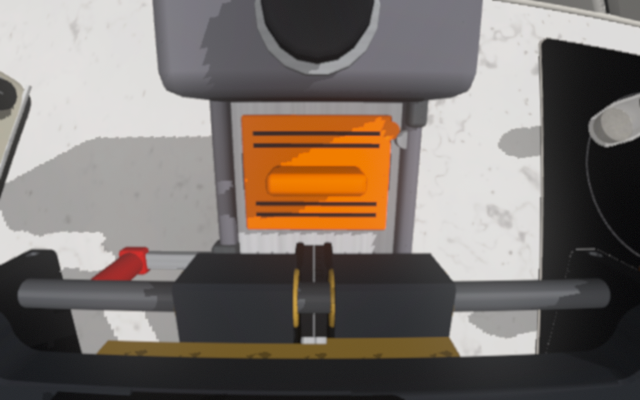

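The guard sits at home with nothing holding it: its top edge is at row 115 against a predicted 109, the same 2 mm model offset as before. Now back to the knob.

>>> arm_command --pt "60 -8 -34 0 0 -0.006 0" --pt "60 -8 -34 0 -0.004 0 0" --pt "60 -8 -34 0 0 0 0" --pt "60 -7 -33 0 0 0 0" --pt "60 0 0 0 0 0 0" --pt "60 0 0 0 0 0 0" --pt "60 0 0 0 0 0 0"

```text
time_s: 11.9
tcp_pos: [0.5871, 0.2827, 0.1631]
ee_rot: [[0.9, -0.142, 0.411], [-0.127, -0.99, -0.065], [0.416, 0.006, -0.909]]
wrist_force: [-0.2, 0.5, -0.2]
gripper_width: 0.559
gripper_force: 0.0
```

Run:
```python
from h import *
goal([128.5,136,33])
s=sense();R0=s['ee_rot'];print(R0.T@(np.array([.6076,.2840,.1261])-s['tcp_pos'])*1000)
```

```text
t 11.9 world d mm [ 21.4   0.8 -38.9] in tool now [ 2.9 -4.1 44.1] in target tool [ 2.6 -3.8 44.1] rotvec [ 0.0072  0.007  -0.0009] F [-0.2  0.5 -0.2] w 0.5590143245488627
[ 2.86972552 -4.40703827 41.97678881]
```

>>> arm_command --pt "60 3 -4 0 0.007 0.007 0" --pt "60 0 0 14 0 0 0" --pt "60 0 0 14 0 0 0" --pt "60 0 0 14 0 0 0" --pt "60 0 0 0 0 0 0" --pt "0 0 0 0 0 0 0" --pt "0 0 0 0 0 0 0" --pt "0 0 0 0 0 0 0"

```text
time_s: 12.7
tcp_pos: [0.6084, 0.2854, 0.1282]
ee_rot: [[0.897, -0.138, 0.421], [-0.126, -0.99, -0.056], [0.425, -0.003, -0.905]]
wrist_force: [0.8, 0.3, -0.8]
gripper_width: 0.504
gripper_force: 0.0
```

>>> arm_command --pt "0 0 0 0 0 0 0" --pt "0 0 0 0 0 0 0" --pt "0 0 0 0 0 0 0" --pt "0 0 0 0 0 0 0" --pt "0 0 0 0 0 0 0"

```text
time_s: 13.2
tcp_pos: [0.608, 0.2835, 0.1272]
ee_rot: [[0.897, -0.14, 0.419], [-0.127, -0.99, -0.06], [0.424, 0.001, -0.906]]
wrist_force: [-3.0, -4.9, 3.9]
gripper_width: 0.202
gripper_force: 30.0
```

>>> arm_command --pt "0 0 7 0 0 0 0" --pt "0 0 7 0 0 0 0" --pt "0 0 7 0 0 0 0" --pt "0 0 7 0 0 0 0" --pt "0 0 6 0 0 0 0" --pt "0 0 3 0 0 0 0" --pt "0 0 0 0 0 0 0" --pt "0 0 0 0 0 0 0"

```text
time_s: 14.0
tcp_pos: [0.6028, 0.2474, 0.1272]
ee_rot: [[0.897, -0.14, 0.419], [-0.126, -0.99, -0.059], [0.424, 0.0, -0.906]]
wrist_force: [-6.0, -1.0, 5.3]
gripper_width: 0.194
gripper_force: 30.0
```

>>> arm_command --pt "0 0 2 0 0 0 0" --pt "0 0 2 0 0 0 0" --pt "0 0 2 0 0 0 0" --pt "0 0 0 0 0 0 0"

```text
time_s: 14.4
tcp_pos: [0.6023, 0.2438, 0.1273]
ee_rot: [[0.897, -0.136, 0.42], [-0.125, -0.991, -0.054], [0.424, -0.004, -0.906]]
wrist_force: [-5.0, 4.8, 4.0]
gripper_width: 0.199
gripper_force: 30.1
```

Run:
```python
from h import *
s=sense();Rd=deckR(V[2])[1];print(Rd.T@s['wrist_force'],Rd.T@(s['tcp_pos']-np.array([.6076,.2837,.1261]))*1000)
```

```text
[-3.37745405  4.03376384  5.96432566] [  0.77553229 -40.29176675   0.93677943]
```

>>> arm_command --pt "0 0 2 0 0 0 0" --pt "0 0 2 0 0 0 0" --pt "0 0 0 0 0 0 0"

```text
time_s: 14.7
tcp_pos: [0.6023, 0.2436, 0.1274]
ee_rot: [[0.897, -0.13, 0.422], [-0.122, -0.991, -0.047], [0.424, -0.009, -0.905]]
wrist_force: [-4.4, 10.9, -1.0]
gripper_width: 0.197
gripper_force: 30.2
```

>>> arm_command --pt "0 0 -5 0 0 0 0" --pt "0 0 0 0 0 0 0" --pt "50 0 0 0 0 0 0" --pt "50 0 0 0 0 0 0" --pt "50 0 0 0 0 0 0" --pt "50 0 0 0 0 0 0" --pt "50 0 0 0 0 0 0"

```text
time_s: 15.4
tcp_pos: [0.6025, 0.2431, 0.1269]
ee_rot: [[0.897, -0.139, 0.419], [-0.126, -0.99, -0.058], [0.423, -0.001, -0.906]]
wrist_force: [0.5, -0.1, -0.0]
gripper_width: 0.533
gripper_force: 0.0
```

>>> arm_command --pt "50 0 0 -15 0 0 0" --pt "50 0 0 -25 0 0 0" --pt "50 0 0 -30 0 0 0" --pt "50 0 0 -20 0 0 0" --pt "50 0 0 0 0 0 0" --pt "50 0 0 0 0 0 0"

```text
time_s: 16.0
tcp_pos: [0.5645, 0.2485, 0.2085]
ee_rot: [[0.897, -0.138, 0.42], [-0.126, -0.99, -0.057], [0.424, -0.002, -0.906]]
wrist_force: [-0.7, 0.3, -0.3]
gripper_width: 0.576
gripper_force: 0.0
```

Run:
```python
from h import *
save('wrist','w5.png');m=camera_model('wrist');print(proj(m,deck2w(V,[[130,96,55],[130,102,55],[115,70,16],[155,50,9]])))
print(sense()['tcp_pos'])
```

```text
[[310.7382193  219.61478595]
 [302.14812685 219.61264667]
 [342.82159226 222.31282485]
 [367.91090847 172.70466658]]
[0.56435608 0.24802871 0.20761144]
```

View pics/w5.png

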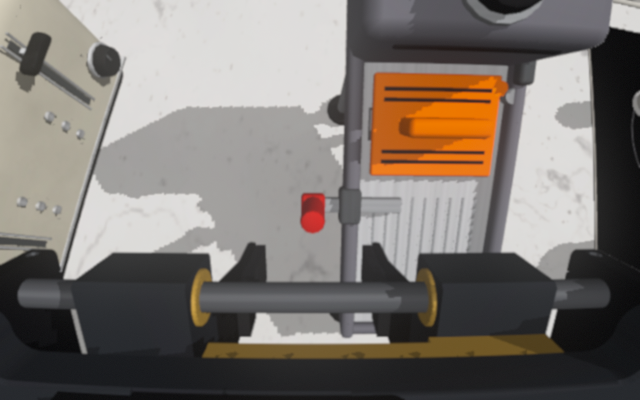

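The view shows the knob at (313,220), right by the block, and the bolt across the deck behind the guard, which is home at (433,125). The push met the stop at 40 mm travel, and the gripper is clear.

```bash
python3 -c "
from station import *
print(finish_job())"
```

```text
the job is handed in; nothing more can be done
None
```

The slicer is safe to leave and the job is handed in (no verdict came back): the bolt was drawn fully out, the guard pushed home and staying there on its own, and the bolt pushed back in to its stop and let go, in about 16 s; the tin, jar and pepper mill were not touched.

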